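Press down the lid domes of three cooled preserving jars

ROBOT

A 6-joint arm with a two-finger parallel gripper is mounted at the origin on the work surface. World frame = base frame: x ahead of the robot, y to its left, z up, the work surface at z = 0. Lengths are in mm, angles in rad, forces in N, time in s.
With the tool pointing down it reaches from about 425 to 950 mm from the base axis. Payload 14.7 kg.
Tool frame: the origin (TCP) lies between the finger pads; the fingertips stand 19 mm ahead of it and the grasp point (between the pads) is the TCP; x points along the fingers, y is the direction in which the jaws open and shut, and the axes are right-handed (so a half turn about x gives the same grasp; the last joint's range is limited). The gripper opens to 85 mm and grips with 20 to 120 N. Pads are 22 mm wide; open, the fingers measure 114 mm over their backs; the gripper's body (76 mm by 85 mm) begins 54 mm behind the grasp point. The pads swing forward as they close: fully open they stand 13 mm farther back than shut.
Start: joints at [-1.195, 0.48, 1.596, -0, 1.065, -0.047], TCP at [266.72, -592.75, 250.297] pointing down, gripper open.
Joint ranges: [-2.75, 2.75], [-0.82, 2.05], [0.23, 2.67], [-1.56, 4.7], [0.09, 2.69], [-2.92, 2.92]. Speed limits (rad/s): [1.89, 1.89, 2.39, 3.01, 3.01, 3.01].

INTERFACE

Orientations are given as [roll, pitch, yaw] about the fixed x, y, z axes, in that order (R = Rz(yaw) Ry(pitch) Rx(roll)).
In Python, from rig import observe, imaging, sign_off gives the robot as it stands.
- The arm moves only by the tool move_arm, never from a script. Its argument "moves" is a list of rows, each a list of 7 numbers: the shift along the tool's x, y, z in mm, then the turn, a rotation vector about the tool's x, y, z in rad, then the finger opening in mm, from 0 to 85.4. A call has exactly 10 rows; each row is the pose to reach, as a shift and turn from the pose commanded when the call began, along the tool's axes at that moment; what a row does not reach only later rows make up. A row lasts 1/10 s, in which the tool goes at most 50 mm and 8.59 degrees, less where a joint would pass 70% of its speed; a pose out of reach is approached as far as the arm can. A call with a gripper value outside its range is refused whole. The fingers move at their own pace and stop on an object; "squeeze" is the grip in N (left out, the last holds). Time passes only in rows, so rows that repeat a pose let the fingers close, or fill a call up. It gives the time, the measured TCP pose, the force and the opening at its end, in the units of the state.
- observe(): the state, without advancing time (a new reading comes with each control period).
- imaging.get_image(name): name is "side" or "top" or "wrist"; returns a dict with "frame" (400x640x3 uint8, red, green, blue), "intrinsics" (3x3 intrinsics, pixels), "origin" and "attitude" of the camera in the world. Camera axes: x right, y up, looking along -z (the intrinsics and any distortion apply to the point x, -y, -z); pixel columns grow to the right and rows downward; lengths in mm; the calibration is good to about 2 mm. A picture is of the moment at which its call begins. There is no depth.
- sign_off(): hands the job in, once; it reports no verdict.
Trained networks look in the newest picture that a camera, given by its name, has taken for a name from the list of things; names that differ only in an ending like _2 or _b are one class to them, and where a whole thing is asked for, a point or a joint stands for the part that bears it (a point fixed in the world has none). Each returns a list of dicts, best first, with "score" (0 to 1); they miss things now and then, are a little off and sometimes report something else, mostly with a low value. They report only what shows in the picture. A call takes as long as a camera call.
- imaging.silhouettes(camera, name): "pixels" (400x640 bool, what is visible of it) and "at" ([column, row] in pixels, amid what is visible of it).
- imaging.pinpoint(camera, name): "at" ([column, row] in pixels: a listed point, or the origin of a listed thing).
The state is a dict: "time": time; "qpos": joint angles; "joint_velocities": joint speeds; "effort": joint torques, N m; "ee_pos": TCP position; "eef_rot": TCP orientation; "ft_force": force on the tool from outside, world axes, zero at the start; "ft_torque": the same for the moment, N m; "opening": opening from 0.0 (shut) to 1.0 (fully open).
Only numpy, scipy, OpenCV 4.12 (cv2) and the standard library are available. Lean on these libraries where they do the work, as an engineer would, in place of code of your own. Each camera call takes 0.05 s, during which the arm holds its last target.

TASK

The three preserving jars of plums have cooled, but the domes in the middle of their lids are still up. With a fingertip, lightly press each dome down flush with its lid so that it stays down, in the order the jars came out of the canner: first the tall slender jar, then the wide squat one, last the small one. Do not lift, shift or tip the jars or press hard, and leave everything else on the shelf as it stands.

Things in the scene. Friction and masses are not known exactly. Their poses are not given: they have to be found in the camera images.
- tall_jar: the tall slender glass preserving jar with plums, 74 mm across and 165 mm high to the flat of its lid; loose on the shelf; origin at the centre of its underside, z up along its axis. Screw band and lid 68 mm across, the same plain metal on all three jars
- tall_dome_top (a point): middle of the top of the tall jar's lid dome, a round bulge 34 mm across in the centre of the lid; while up it stands 4 mm above the flat of the lid, down it is about flush (0.5 mm above it). The point moves down with the dome
- tall_dome (a joint): how far the tall jar's dome has been pressed in, m: 0 up, 0.0035 fully down against its stop in the lid. It starts within 0.3 mm of 0, takes about 2.5 to 3 N to push down and stays wherever it is left (no spring). The thin sheet of the lid around it is springy and gives 1 mm for about 3.5 N, 4 mm at most, and comes back up by itself
- squat_jar: the wide squat glass preserving jar with plums, 100 mm across and 88 mm high to the flat of its lid; loose on the shelf; origin at the centre of its underside, z up along its axis. Screw band and lid 86 mm across, the same plain metal on all three jars
- squat_dome_top (a point): middle of the top of the squat jar's lid dome, a round bulge 44 mm across in the centre of the lid; while up it stands 4 mm above the flat of the lid, down it is about flush (0.5 mm above it). The point moves down with the dome
- squat_dome (a joint): how far the squat jar's dome has been pressed in, m: 0 up, 0.0035 fully down against its stop in the lid. It starts within 0.3 mm of 0, takes about 2.5 to 3 N to push down and stays wherever it is left (no spring). The thin sheet of the lid around it is springy and gives 1 mm for about 3.5 N, 4 mm at most, and comes back up by itself
- small_jar: the small glass preserving jar with plums, 66 mm across and 70 mm high to the flat of its lid; loose on the shelf; origin at the centre of its underside, z up along its axis. Screw band and lid 62 mm across, the same plain metal on all three jars
- small_dome_top (a point): middle of the top of the small jar's lid dome, a round bulge 32 mm across in the centre of the lid; while up it stands 4 mm above the flat of the lid, down it is about flush (0.5 mm above it). The point moves down with the dome
- small_dome (a joint): how far the small jar's dome has been pressed in, m: 0 up, 0.0035 fully down against its stop in the lid. It starts within 0.3 mm of 0, takes about 2.5 to 3 N to push down and stays wherever it is left (no spring). The thin sheet of the lid around it is springy and gives 1 mm for about 3.5 N, 4 mm at most, and comes back up by itself
- shelf: steel shelf, 320 mm deep (x) by 1340 mm long (y), its plate 60 mm above the worktop, with a lip raised 18 mm along the front and ends and a 46 mm upstand behind; fixed; origin under its centre at worktop height. All three jars stand on the plate, in any order along y, about 240 mm apart, with flat kitchen things between them
- spatula: wooden spatula 280 mm long lying on the shelf along x, 8 mm high; to be left as it is; origin under its middle
- ladle: aluminium ladle 265 mm long lying on the shelf along x, bowl 78 mm across and 34 mm high; to be left as it is; origin under its middle
- spoon_rest: white ceramic spoon rest, dish 92 mm across with a flat tail, 16 mm high; to be left as it is; origin under its middle
- glass_jar: storage jar of clear glass with a cork stopper and no metal lid, 82 mm across, 162 mm high; to be left as it is; origin under its middle
- bin: white plastic bin with a swing door on top, 178 by 198 mm, 250 mm high, fixed at the left end of the shelf; to be left as it is; origin under its middle

How it is judged (in metres and radians):
On the way, in this order (a step that is already met when the one before it is completed fails the run):
1. the tall jar's dome is pressed down by the fingers, the later ones still up (value of joint tall_dome above 0.0025 m and value of joint each of squat_dome, small_dome below 0.0015 m and contact force between the fingers and tall_jar above 0.3 N), for 0.02 s.
2. the squat jar's dome is pressed down by the fingers, the later ones still up (value of joint each of tall_dome, squat_dome above 0.0025 m and value of joint small_dome below 0.0015 m and contact force between the fingers and squat_jar above 0.3 N), for 0.02 s.
3. the small jar's dome is pressed down by the fingers (value of joint each of tall_dome, squat_dome, small_dome above 0.0025 m and contact force between the fingers and small_jar above 0.3 N), for 0.02 s.
At the end, for the whole second after the job is handed in: all three domes are down (at least 2.5 of 3.5 mm), and the three jars stand upright (within 0.1 rad), at rest, within 15 mm of where they began (value of joint each of tall_dome, squat_dome, small_dome above 0.0025 m and distance of each of tall_jar, squat_jar, small_jar from where it was at the start of the episode below 0.015 m and angle between each of tall_jar, squat_jar, small_jar's own z axis and vertical below 0.1 rad and linear speed of each of tall_jar, squat_jar, small_jar below 0.02 m/s); the robot touches nothing.
It fails at once if a jar is lifted or carried off the shelf plate, shoved by more than 15 mm, or tipped by more than 0.15 rad (distance of any of tall_jar, squat_jar, small_jar from where it was at the start of the episode above 0.015 m or z of any of tall_jar, squat_jar, small_jar in the frame of shelf above 0.067 m or angle between any of tall_jar, squat_jar, small_jar's own z axis and vertical above 0.15 rad).
It fails at once if a jar is pressed or pinched with more than 20 N (contact force between the fingers and tall_jar above 20 N or contact force between the fingers and squat_jar above 20 N or contact force between the fingers and small_jar above 20 N).
It fails at once if another thing of the line is moved by more than 20 mm (distance of any of spatula, ladle, spoon_rest, glass_jar from where it was at the start of the episode above 0.02 m).
It fails at once if the bin is struck (contact force between the arm and bin above 3 N).
It also fails if it takes over 54 s, if anything falls off the work surface, if the arm or the gripper's body presses on something with over 40 N, if the wrist force passes 120 N, or if a joint passes its speed limit or range.

## Working session

There is one attempt and no reset: what is moved stays moved. The work goes in short steps, Python scripts to look and compute and a tool call to move; the robot and the scene stay as the last step left them, time stands still between calls to the robot, and variables do not carry over. Pictures are saved under pics/ and viewed, and the job is handed in when it is done.

Besides the shell and the picture viewer there is one more tool, called after ">>>" as name([rows], argument=value, ...), one row to a line, values as JSON. move_arm: Moves the arm, as the interface text tells. Its arguments: {"type":"object","properties":{"moves":{"type":"array","items":{"type":"array","items":{"type":"number"}}},"squeeze":{"type":"number"}},"required":["moves"]}

```bash
mkdir -p pics; ls; python3 - <<'E'
from rig import observe, imaging
import cv2,numpy as np
s=observe()
for k,v in s.items(): print(k,np.round(v,4))
for n in ["side","top","wrist"]:
    d=imaging.get_image(n); cv2.imwrite(f"pics/{n}0.png",d["frame"][:,:,::-1])
    print(n,d["intrinsics"],d["origin"],d["attitude"],[k for k in d])
    for t in ["tall","squat","small"]:
        r=imaging.pinpoint(n,t+"_dome_top"); print(t,[(np.round(x["at"],1),round(x["score"],2)) for x in r])
        r=imaging.silhouettes(n,t+"_jar"); print(t,'sil',[(np.round(x["at"],1),round(x["score"],2),x["pixels"].sum()) for x in r])
E
```

```text
pics
time 0.0
qpos [-1.1946  0.4808  1.5969  0.      1.0651 -0.0466]
joint_velocities [ 0.0012  0.0006  0.0017 -0.0005 -0.0019  0.0002]
effort [ 1.90000e-03 -9.50634e+01 -4.30172e+01  0.00000e+00  1.26000e-02
  1.00000e-04]
ee_pos [ 266.582  -592.4011  249.6969]
eef_rot [-1.632   1.5696  1.9324]
ft_force [-0.1083  0.6161  0.094 ]
ft_torque [ 0.0437 -0.002   0.0356]
opening 0.9971
side [[458.90261689   0.         314.15199115]
 [  0.         458.90261689 203.71218402]
 [  0.           0.           1.        ]] [-294.3226455   875.61436035  903.31318363] [ 1.00306175  0.01805826 -2.38849707] ['frame', 'intrinsics', 'origin', 'attitude']
tall [(array([244.9, 203.7]), 0.41)]
tall sil [(array([251.5, 231.6]), 0.59, np.int64(1531))]
squat [(array([373.4, 181.5]), 0.55)]
squat sil [(array([370.1, 190.4]), 0.66, np.int64(663))]
small [(array([316. , 209.7]), 0.56), (array([369.4, 202. ]), 0.56)]
small sil [(array([313.4, 220.5]), 0.92, np.int64(566))]
top [[458.92588457   0.         317.15802561]
 [  0.         458.92588457 198.09899916]
 [  0.           0.           1.        ]] [ 394.90062612   49.69671561 1817.76167423] [ 0.08116492 -0.0042611  -1.57742083] ['frame', 'intrinsics', 'origin', 'attitude']
tall [(array([257.4, 183.2]), 0.54)]
tall sil [(array([259.2, 188.5]), 0.98, np.int64(451))]
squat [(array([390.2, 208. ]), 0.63)]
squat sil [(array([386.6, 211.6]), 0.93, np.int64(627))]
small [(array([318.5, 207. ]), 0.54), (array([450. , 208.6]), 0.26)]
small sil [(array([321. , 207.5]), 0.71, np.int64(238))]
wrist [[276.20273899   0.         323.74547958]
 [  0.         276.20273899 199.88787992]
 [  0.           0.           1.        ]] [ 330.17511458 -563.39284643  373.01036595] [-2.78728370e-01  1.19350908e-04 -1.14811989e+00] ['frame', 'intrinsics', 'origin', 'attitude']
tall []
tall sil []
squat []
squat sil []
small []
small sil []
```

View pics/side0.png

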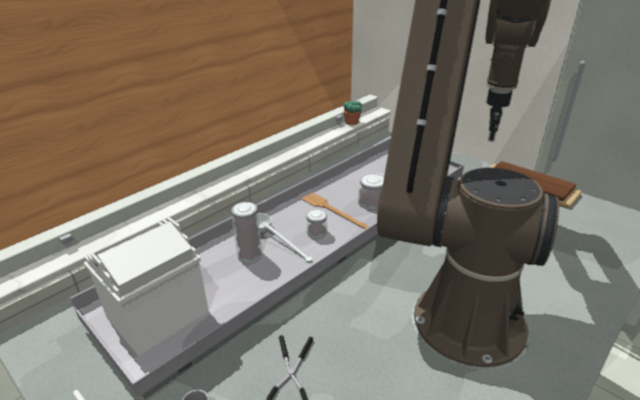

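View pics/top0.png

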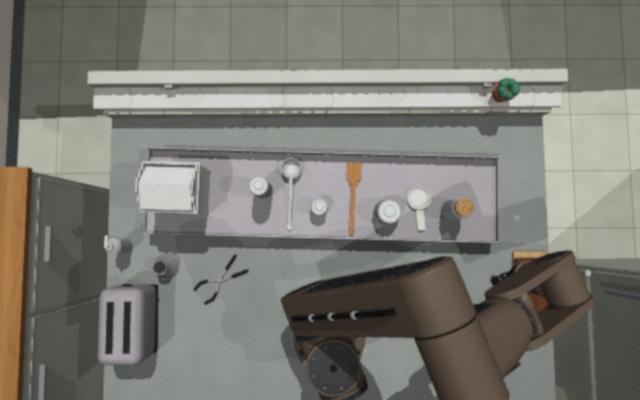

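View pics/wrist0.png

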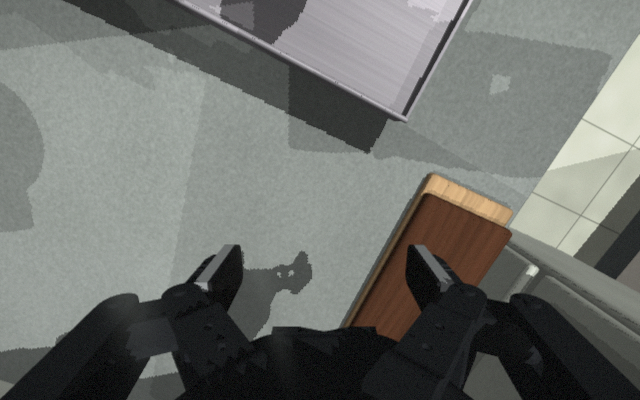

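Side view: tall jar lid at about (245,208), small at (316,214), squat at (373,181). In the top view they're at (259,184), (319,206) and (389,210). The glass jar (cork) is at (464,208) and the bin at the left end.

```bash
cat > h.py <<'E'
import numpy as np, cv2
from scipy.spatial.transform import Rotation as R
from rig import observe, imaging
def ray(d,uv):
    K=d["intrinsics"]; p=np.linalg.inv(K)@np.array([uv[0],uv[1],1.]); p=np.array([p[0],-p[1],-p[2]])
    return np.array(d["origin"]), R.from_euler('xyz',d["attitude"]).as_matrix()@p
def onz(d,uv,z):
    o,v=ray(d,uv); return o+v*(z-o[2])/v[2]
def tri(d1,a,d2,b):
    o1,v1=ray(d1,a);o2,v2=ray(d2,b)
    t=np.linalg.lstsq(np.c_[v1,-v2],o2-o1,rcond=None)[0]
    p,q=o1+v1*t[0],o2+v2*t[1]; return (p+q)/2,np.linalg.norm(p-q)
def proj(d,P):
    c=R.from_euler('xyz',d["attitude"]).inv().apply(np.array(P)-d["origin"]); K=d["intrinsics"]
    return np.array([K[0,2]-K[0,0]*c[0]/c[2], K[1,2]+K[1,1]*c[1]/c[2]])
E
python3 - <<'E'
from h import *
D={n:imaging.get_image(n) for n in ["side","top"]}
Z=dict(tall=229,squat=152,small=134)
for t in Z:
    pts={}
    for n in D:
        r=imaging.pinpoint(n,t+"_dome_top")
        for x in r: print(t,n,np.round(x["at"],1),round(x["score"],2),np.round(onz(D[n],x["at"],Z[t]),1))
        if r: pts[n]=r[0]["at"]
    if len(pts)==2: print(' tri',tri(D["side"],pts["side"],D["top"],pts["top"]))
    s=imaging.silhouettes("top",t+"_jar")
    if s:
        ys,xs=np.where(s[0]["pixels"]);print(' sil',xs.min(),xs.max(),ys.min(),ys.max())
im=cv2.resize(D["top"]["frame"][140:250,130:510,::-1],None,fx=2.1,fy=2.1,interpolation=cv2.INTER_CUBIC)
im2=cv2.resize(D["top"]["frame"][165:235,240:400,::-1],None,fx=5,fy=5,interpolation=cv2.INTER_CUBIC)
cv2.imwrite("pics/topc.png",im2)
im2=cv2.resize(D["side"]["frame"][165:275,230:390,::-1],None,fx=5,fy=5,interpolation=cv2.INTER_CUBIC)
cv2.imwrite("pics/sidec.png",im2)
E
```

```text
tall side [373.  182.3] 0.67 [388.3 -87.4 229. ]
tall side [242.5 205.8] 0.51 [576.9 249.8 229. ]
tall top [262.3 192.9] 0.72 [543.4 232.6 229. ]
tall top [256.8 182.9] 0.56 [578.5 251.8 229. ]
 tri (array([404.39382995, 140.98243776, 357.01707373]), np.float64(294.12917750184135))
 sil 249 273 176 199
squat side [315.5 230.7] 0.54 [422.9 124.9 152. ]
squat side [374.7 182.4] 0.43 [ 461.7 -200.5  152. ]
squat top [391.9 211.3] 0.4 [ 480.5 -229.7  152. ]
 tri (array([ 565.73718337, -183.68471927,  -66.02877775]), np.float64(220.9810050475453))
 sil 374 401 199 225
small side [317.3 210.9] 0.43 [505.9  28.2 134. ]
small top [318.3 205.7] 0.49 [503.8  37.6 134. ]
 tri (array([501.6495191 ,  36.11177264, 139.84701014]), np.float64(4.613153118273421))
 sil 311 327 199 216
```

View pics/topc.png

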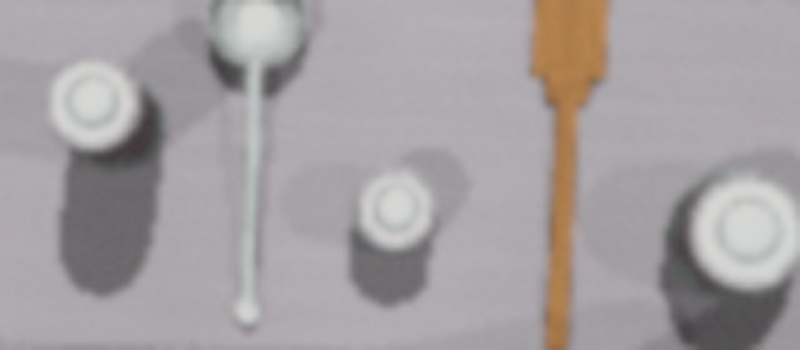

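View pics/sidec.png

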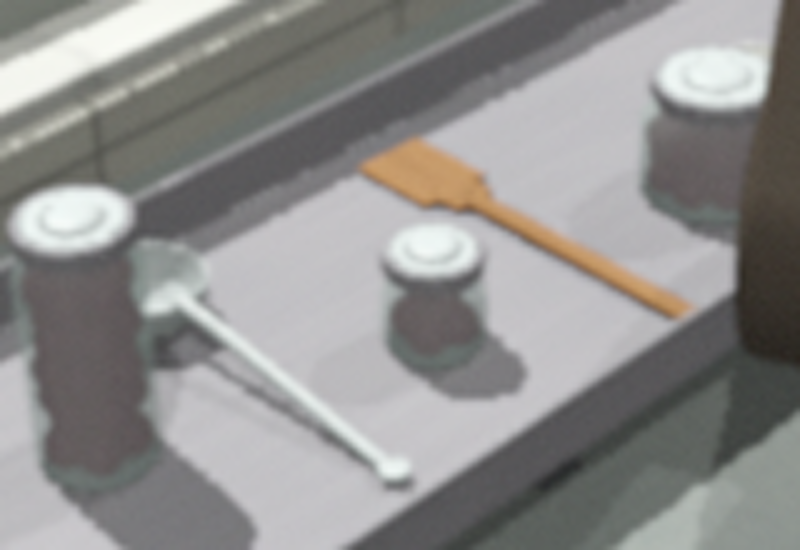

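```bash
python3 - <<'E'
from h import *
D={n:imaging.get_image(n) for n in ["side","top"]}
Z=dict(tall=229,squat=152,small=134)
T=dict(tall=(258.2,184.8),small=(318.8,206.4),squat=(389.4,210.4)); S=dict(tall=(244,207.8),small=(316.2,213.2),squat=(373.2,178.8))
for t in Z: print(t,np.round(onz(D["top"],T[t],Z[t]),1),np.round(onz(D["side"],S[t],Z[t]),1),tri(D["side"],S[t],D["top"],T[t]))
s=observe(); print(s["time"],R.from_euler('xyz',s["eef_rot"]).as_matrix().round(3))
E
```

```text
tall [571.8 246.9 229. ] [566.  253.5 229. ] (array([572.79425256, 248.01695895, 223.34187185]), np.float64(1.0582923937050608))
squat [ 483.8 -220.7  152. ] [ 479.8 -216.4  152. ] (array([ 483.76059671, -221.47391495,  148.38228015]), np.float64(0.651039744642175))
small [501.2  35.8 134. ] [499.8  39.7 134. ] (array([501.93708515,  36.3014442 , 131.33715661]), np.float64(1.6214303552365203))
1.7 [[-0.     0.41  -0.912]
 [-0.    -0.912 -0.41 ]
 [-1.     0.     0.   ]]
```

>>> move_arm([
  [-30, -15, -18, 0, 0, 0, 0],
  [-50, -43, -50, 0, 0, 0, 0],
  [-60, -73, -85, 0, 0, 0, 0],
  [-60, -103, -120, 0, 0, 0, 0],
  [-60, -133, -155, 0, 0, 0, 0],
  [-60, -163, -190, 0, 0, 0, 0],
  [-60, -193, -225, 0, 0, 0, 0],
  [-60, -223, -259, 0, 0, 0, 0],
  [-60, -253, -293, 0, 0, 0, 0],
  [-60, -283, -328, 0, 0, 0, 0],
], squeeze=20)

```text
time: 2.7
ee_pos: [450.2, -198.4, 310.6]
eef_rot: [2.218, 1.57, -0.501]
ft_force: [0.7, -0.4, -1.0]
opening: 0.001
```

```bash
cat >> h.py <<'E'
def look(t,z,tag):
    d=imaging.get_image("wrist"); im=d["frame"][:,:,::-1].copy()
    for x in imaging.pinpoint("wrist",t+"_dome_top"): print(t,np.round(x["at"],1),round(x["score"],2),np.round(onz(d,x["at"],z),1))
    cv2.imwrite(f"pics/{tag}.png",im)
    s=observe(); print(s["time"],np.round(s["ee_pos"],1),np.round(s["ft_force"],2)); print(R.from_euler('xyz',s["eef_rot"]).as_matrix().round(4))
    np.savez(f"{tag}.npz",**d)
    return d
E
python3 -c "
from h import *
look('squat',152,'w1')"
```

```text
squat [352.6 167.2] 0.73 [ 484.1 -214.7  152. ]
2.8 [ 451.3 -195.8  310.5] [-0.59 -0.65 -0.38]
[[ 8.000e-04  4.141e-01 -9.102e-01]
 [ 1.000e-03 -9.102e-01 -4.141e-01]
 [-1.000e+00 -5.000e-04 -1.200e-03]]
```

View pics/w1.png

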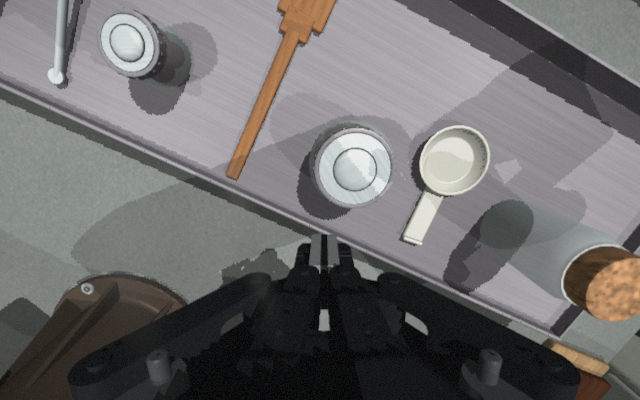

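Wrist view: squat dome at about (355,169), small dome at (128,42), and the closed fingertips at (323,243).

```bash
python3 -c "
from h import *
d=dict(np.load('w1.npz'))
print(onz(d,(355,169),152),onz(d,(128,42),134), d['origin'],d['attitude'])
for a in (0,19): print(a,proj(d,[451,-196.5,310.5-a]))
"
```

```text
[ 483.47633254 -217.80701782  152.        ] [502.90747596  33.94512667 134.        ] [ 513.53346412 -169.01807744  433.28775774] [-2.78365938e-01 -3.41926194e-04 -1.14834636e+00]
0 [322.5049346  264.34947196]
19 [322.63948573 247.45919205]
```

>>> move_arm([
  [0, -34, -24, 0, 0, 0, 0],
  [0, -68, -48, 0, 0, 0, 0],
  [0, -108, -76, 0, 0, 0, 0],
  [0, -148, -104, 0, 0, 0, 0],
  [0, -188, -132, 0, 0, 0, 0],
  [0, -228, -160, 0, 0, 0, 0],
  [0, -268, -188, 0, 0, 0, 0],
  [0, -308, -217, 0, 0, 0, 0],
  [0, -345, -243, 0, 0, 0, 0],
  [0, -361, -253, 0, 0, 0, 0],
])

```text
time: 3.8
ee_pos: [532.9, 236.2, 310.2]
eef_rot: [-2.604, 1.57, 0.963]
ft_force: [0.8, -1.0, -0.1]
opening: -0.005
```

```bash
python3 -c "
from h import *
look('tall',229,'w2')"
```

```text
tall [330.2 162.3] 0.55 [571.4 249.3 229. ]
3.9 [532.5 234.9 310. ] [-0.6  -0.35 -0.06]
[[-1.000e-04  4.126e-01 -9.109e-01]
 [ 2.000e-04 -9.109e-01 -4.126e-01]
 [-1.000e+00 -2.000e-04 -0.000e+00]]
```

View pics/w2.png

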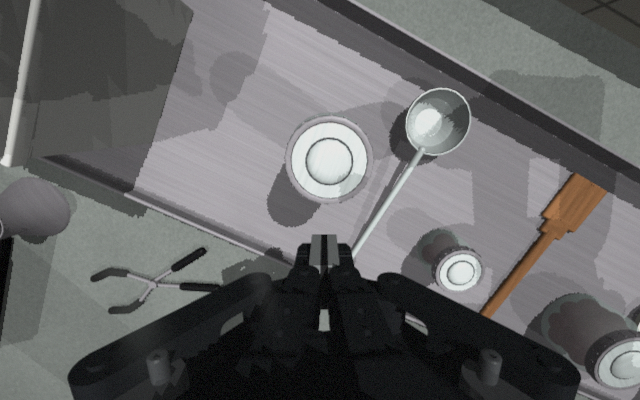

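Tall dome at about (330,161), which puts it at (572,249). That agrees with the other cameras. Next I move above it and come down close.

>>> move_arm([
  [0, 1, -10, 0, 0, 0, 0],
  [5, 2, -25, 0, 0, 0, 0],
  [15, 3.5, -38, 0, 0, 0, 0],
  [25, 3.5, -42, 0, 0, 0, 0],
  [35, 3.5, -42, 0, 0, 0, 0],
  [45, 3.5, -42, 0, 0, 0, 0],
  [51, 3.5, -42, 0, 0, 0, 0],
  [54, 3.5, -42, 0, 0, 0, 0],
  [56, 3.5, -42, 0, 0, 0, 0],
  [56, 3.5, -42, 0, 0, 0, 0],
])

```text
time: 4.9
ee_pos: [572.0, 247.0, 254.4]
eef_rot: [3.049, 1.571, 0.33]
ft_force: [-0.2, -0.1, 0.0]
opening: -0.001
```

```bash
python3 -c "
from h import *
look('tall',229,'w3')
d=imaging.get_image('side');cv2.imwrite('pics/s3.png',cv2.resize(d['frame'][120:270,190:310,::-1],None,fx=4,fy=4,interpolation=cv2.INTER_CUBIC))
print(np.round(observe()['ee_pos'],1))"
```

```text
tall [318.7 246.7] 0.88 [569.6 250.  229. ]
5.0 [572.2 247.1 254.7] [0.33 0.45 0.2 ]
[[ 6.000e-04  4.104e-01 -9.119e-01]
 [ 2.000e-04 -9.119e-01 -4.104e-01]
 [-1.000e+00  1.000e-04 -6.000e-04]]
[572.2 247.1 254.8]
```

View pics/w3.png

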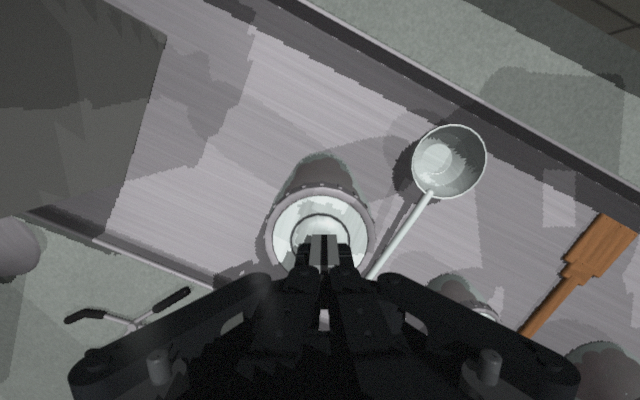

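View pics/s3.png

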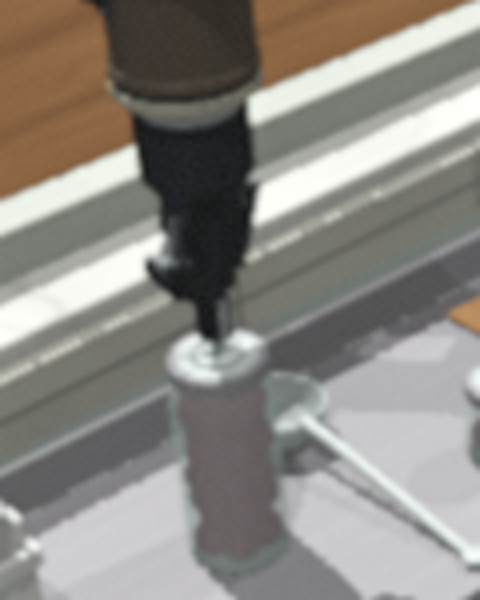

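The fingertips (323,243) are over the dome at about (320,243), 2 mm to the right of centre. I correct that and press slowly.

>>> move_arm([
  [2, -1, 0, 0, 0, 0, 0],
  [4, -2, 0, 0, 0, 0, 0],
  [5, -2, 0, 0, 0, 0, 0],
  [5.5, -2, 0, 0, 0, 0, 0],
  [6, -2, 0, 0, 0, 0, 0],
  [6.5, -2, 0, 0, 0, 0, 0],
  [7, -2, 0, 0, 0, 0, 0],
  [7.5, -2, 0, 0, 0, 0, 0],
  [8, -2, 0, 0, 0, 0, 0],
  [8.5, -2, 0, 0, 0, 0, 0],
])

```text
time: 6.05
ee_pos: [571.3, 248.8, 245.9]
eef_rot: [3.036, 1.571, 0.317]
ft_force: [-0.3, 0.3, 2.5]
opening: -0.003
```

```bash
python3 -c "
from h import *
s=observe();print(s['time'],np.round(s['ee_pos'],2),np.round(s['ft_force'],2))"
```

```text
6.05 [571.28 248.83 245.89] [-0.33  0.28  2.52]
```

>>> move_arm([
  [0.5, 0, 0, 0, 0, 0, 0],
  [1, 0, 0, 0, 0, 0, 0],
  [1.4, 0, 0, 0, 0, 0, 0],
  [1.8, 0, 0, 0, 0, 0, 0],
  [2.2, 0, 0, 0, 0, 0, 0],
  [2.5, 0, 0, 0, 0, 0, 0],
  [2.5, 0, 0, 0, 0, 0, 0],
  [2.5, 0, 0, 0, 0, 0, 0],
  [2.5, 0, 0, 0, 0, 0, 0],
  [2.5, 0, 0, 0, 0, 0, 0],
])

```text
time: 7.05
ee_pos: [571.3, 248.8, 243.4]
eef_rot: [-3.002, 1.571, 0.562]
ft_force: [-1.4, -1.0, 4.1]
opening: -0.005
```

>>> move_arm([
  [0.3, 0, 0, 0, 0, 0, 0],
  [0.6, 0, 0, 0, 0, 0, 0],
  [0.9, 0, 0, 0, 0, 0, 0],
  [1.2, 0, 0, 0, 0, 0, 0],
  [1.2, 0, 0, 0, 0, 0, 0],
  [1.2, 0, 0, 0, 0, 0, 0],
  [1.2, 0, 0, 0, 0, 0, 0],
  [1.2, 0, 0, 0, 0, 0, 0],
  [1.2, 0, 0, 0, 0, 0, 0],
  [1.2, 0, 0, 0, 0, 0, 0],
])

```text
time: 8.05
ee_pos: [571.3, 248.8, 242.4]
eef_rot: [-3.06, 1.571, 0.504]
ft_force: [-1.1, -1.2, 7.9]
opening: -0.001
```

Force rose at the lid's spring rate (4.1 to 7.9 N over 1.2 mm), so the dome is on its stop. I lift off and go to the squat jar.

>>> move_arm([
  [-10, 0, 0, 0, 0, 0, 0],
  [-35, 0, 0, 0, 0, 0, 0],
  [-50, 20, 14, 0, 0, 0, 0],
  [-50, 58, 40, 0, 0, 0, 0],
  [-50, 98, 68, 0, 0, 0, 0],
  [-50, 138, 96, 0, 0, 0, 0],
  [-50, 178, 124, 0, 0, 0, 0],
  [-50, 218, 152, 0, 0, 0, 0],
  [-50, 258, 180, 0, 0, 0, 0],
  [-50, 298, 208, 0, 0, 0, 0],
])

```text
time: 9.05
ee_pos: [503.2, -110.1, 292.6]
eef_rot: [2.511, 1.57, -0.208]
ft_force: [1.0, -0.6, -0.5]
opening: 0.003
```

>>> move_arm([
  [5, 38, 26, 0, 0, 0, 0],
  [20, 66, 46, 0, 0, 0, 0],
  [40, 84, 58, 0, 0, 0, 0],
  [60, 92, 64, 0, 0, 0, 0],
  [80, 92, 64, 0, 0, 0, 0],
  [92, 92, 64, 0, 0, 0, 0],
  [98, 92, 64, 0, 0, 0, 0],
  [100, 92, 64, 0, 0, 0, 0],
  [100, 92, 64, 0, 0, 0, 0],
  [100, 92, 64, 0, 0, 0, 0],
])

```text
time: 10.05
ee_pos: [483.7, -218.4, 192.8]
eef_rot: [2.243, 1.57, -0.475]
ft_force: [-0.2, -0.1, 0.6]
opening: 0.0
```

```bash
python3 -c "
from h import *
look('squat',152,'w4')
d=imaging.get_image('side');cv2.imwrite('pics/s4.png',cv2.resize(d['frame'][120:270,220:420,::-1],None,fx=4,fy=4,interpolation=cv2.INTER_CUBIC))
print(np.round(observe()['ee_pos'],1))"
```

```text
squat [325.5 234.9] 0.66 [ 483.7 -218.8  152. ]
squat [216.   83.3] 0.19 [ 540.9 -126.9  152. ]
10.15 [ 483.6 -218.5  192.8] [ 0.59 -0.31 -0.74]
[[ 9.000e-04  4.105e-01 -9.118e-01]
 [-5.000e-04 -9.118e-01 -4.105e-01]
 [-1.000e+00  8.000e-04 -7.000e-04]]
[ 483.5 -218.5  192.7]
```

View pics/w4.png

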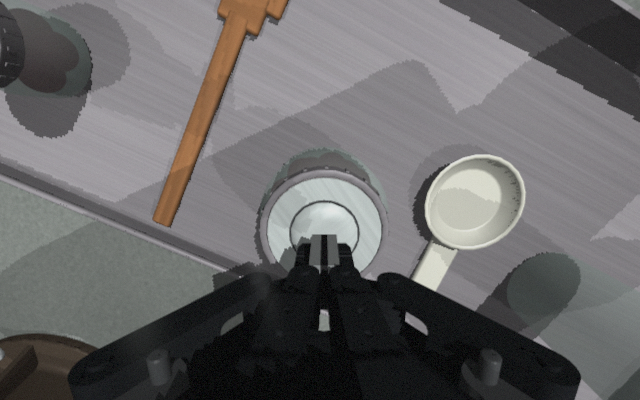

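View pics/s4.png

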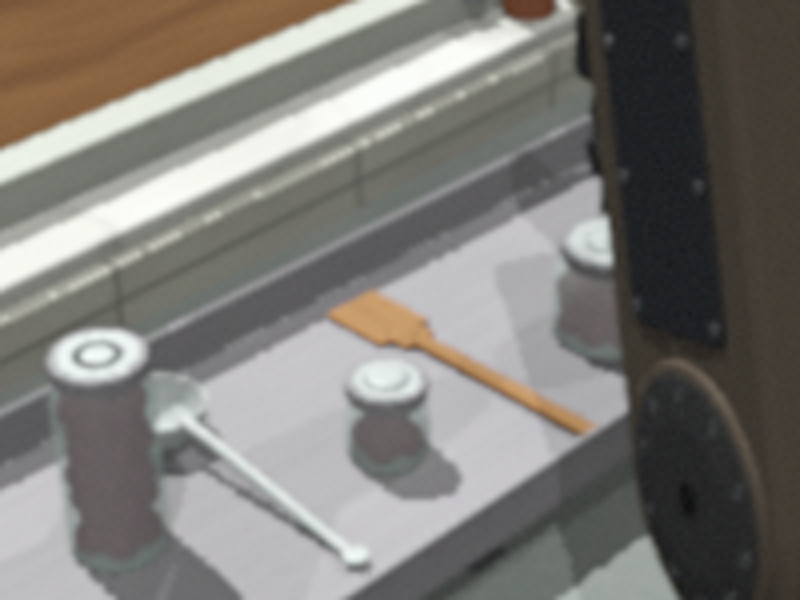

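The tall jar's dome is now flush (dark ring, crop (98,355)). The fingertips (323,243) are centred over the squat dome (325,232).

>>> move_arm([
  [5, 0, 0, 0, 0, 0, 0],
  [11, 0, 0, 0, 0, 0, 0],
  [16, 0, 0, 0, 0, 0, 0],
  [18, 0, 0, 0, 0, 0, 0],
  [19.5, 0, 0, 0, 0, 0, 0],
  [20.5, 0, 0, 0, 0, 0, 0],
  [21.5, 0, 0, 0, 0, 0, 0],
  [22.2, 0, 0, 0, 0, 0, 0],
  [23, 0, 0, 0, 0, 0, 0],
  [23.5, 0, 0, 0, 0, 0, 0],
])

```text
time: 11.2
ee_pos: [483.3, -218.5, 168.7]
eef_rot: [2.201, 1.571, -0.517]
ft_force: [0.1, -0.4, 3.3]
opening: -0.001
```

>>> move_arm([
  [0.5, 0, 0, 0, 0, 0, 0],
  [1, 0, 0, 0, 0, 0, 0],
  [1.4, 0, 0, 0, 0, 0, 0],
  [1.8, 0, 0, 0, 0, 0, 0],
  [2.2, 0, 0, 0, 0, 0, 0],
  [2.5, 0, 0, 0, 0, 0, 0],
  [2.5, 0, 0, 0, 0, 0, 0],
  [2.5, 0, 0, 0, 0, 0, 0],
  [2.5, 0, 0, 0, 0, 0, 0],
  [2.5, 0, 0, 0, 0, 0, 0],
])

```text
time: 12.2
ee_pos: [483.3, -218.5, 166.2]
eef_rot: [2.209, 1.571, -0.51]
ft_force: [0.1, -0.4, 4.9]
opening: -0.001
```

>>> move_arm([
  [0.3, 0, 0, 0, 0, 0, 0],
  [0.6, 0, 0, 0, 0, 0, 0],
  [0.9, 0, 0, 0, 0, 0, 0],
  [1.1, 0, 0, 0, 0, 0, 0],
  [1.1, 0, 0, 0, 0, 0, 0],
  [1.1, 0, 0, 0, 0, 0, 0],
  [1.1, 0, 0, 0, 0, 0, 0],
  [1.1, 0, 0, 0, 0, 0, 0],
  [1.1, 0, 0, 0, 0, 0, 0],
  [1.1, 0, 0, 0, 0, 0, 0],
])

```text
time: 13.2
ee_pos: [483.3, -218.5, 165.3]
eef_rot: [2.228, 1.57, -0.491]
ft_force: [-1.6, -0.7, 7.9]
opening: 0.001
```

Same signature on the squat jar. Next, the small jar.

>>> move_arm([
  [-10, 0, 0, 0, 0, 0, 0],
  [-35, 0, 0, 0, 0, 0, 0],
  [-50, -20, -11, 0, 0, 0, 0],
  [-50, -58, -31, 0, 0, 0, 0],
  [-50, -98, -53, 0, 0, 0, 0],
  [-50, -138, -75, 0, 0, 0, 0],
  [-50, -178, -97, 0, 0, 0, 0],
  [-45, -210, -114, 0, 0, 0, 0],
  [-40, -224, -121, 0, 0, 0, 0],
  [-30, -224, -121, 0, 0, 0, 0],
])

```text
time: 14.2
ee_pos: [502.0, 37.5, 195.5]
eef_rot: [2.94, 1.569, 0.224]
ft_force: [0.4, 0.0, 0.1]
opening: 0.002
```

```bash
python3 -c "
from h import *
look('small',134,'w5')
print(np.round(observe()['ee_pos'],1))"
```

```text
14.3 [500.9  35.4 194.1] [ 0.6  -0.28 -0.27]
[[-1.800e-03  4.113e-01 -9.115e-01]
 [-2.000e-04 -9.115e-01 -4.113e-01]
 [-1.000e+00 -6.000e-04  1.700e-03]]
[500.9  35.4 194.1]
```

View pics/w5.png

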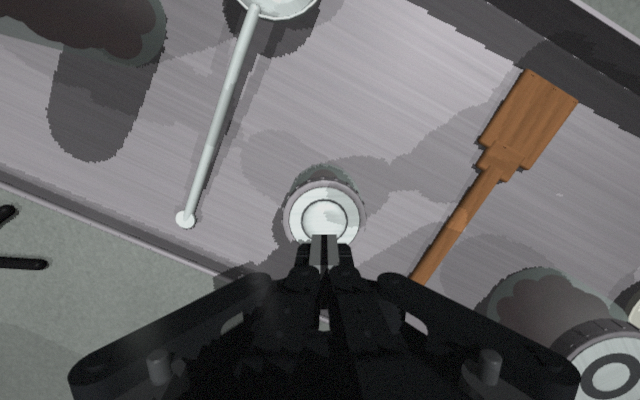

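The small dome is at about (324,220). The squat lid at lower right now shows the dark ring of a pressed dome.

```bash
python3 -c "
from h import *
d=dict(np.load('w5.npz'))
print(onz(d,(324.5,220.5),134)); print(proj(d,[500.9,35.4,134]))
for t in ('tall','squat'):
  pass
d=dict(np.load('w4.npz'));print(onz(d,(325,232),152))"
```

```text
[503.80632953  38.49648576 134.        ]
[326.76987432 225.68347343]
[ 485.41753905 -217.73274279  152.        ]
```

>>> move_arm([
  [8, 0, -1, 0, 0, 0, 0],
  [18, 0, -2, 0, 0, 0, 0],
  [26, 0, -2, 0, 0, 0, 0],
  [31, 0, -2, 0, 0, 0, 0],
  [34, 0, -2, 0, 0, 0, 0],
  [36, 0, -2, 0, 0, 0, 0],
  [37, 0, -2, 0, 0, 0, 0],
  [37, 0, -2, 0, 0, 0, 0],
  [37, 0, -2, 0, 0, 0, 0],
  [37, 0, -2, 0, 0, 0, 0],
])

```text
time: 15.3
ee_pos: [503.6, 36.3, 158.2]
eef_rot: [2.772, 1.57, 0.054]
ft_force: [-0.3, -0.2, 0.1]
opening: -0.005
```

```bash
python3 -c "
from h import *
look('small',134,'w6')"
```

```text
small [318.5 245.1] 0.7 [502.6  40.  134. ]
15.4 [503.5  36.3 158.1] [-0.46  0.62 -0.42]
[[ 3.000e-04  4.104e-01 -9.119e-01]
 [ 0.000e+00 -9.119e-01 -4.104e-01]
 [-1.000e+00  1.000e-04 -2.000e-04]]
```

View pics/w6.png

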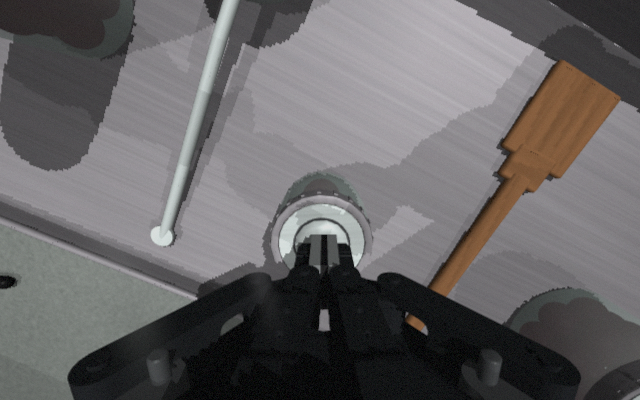

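The fingertips (323,243) are centred on the lid (column 322). z is 158.1 and contact should come near 153.

>>> move_arm([
  [2, -1, 0, 0, 0, 0, 0],
  [3.5, -1, 0, 0, 0, 0, 0],
  [4.5, -1, 0, 0, 0, 0, 0],
  [5, -1, 0, 0, 0, 0, 0],
  [5.5, -1, 0, 0, 0, 0, 0],
  [6, -1, 0, 0, 0, 0, 0],
  [6.5, -1, 0, 0, 0, 0, 0],
  [7, -1, 0, 0, 0, 0, 0],
  [7.4, -1, 0, 0, 0, 0, 0],
  [7.4, -1, 0, 0, 0, 0, 0],
])

```text
time: 16.4
ee_pos: [503.0, 37.2, 150.6]
eef_rot: [-0.646, 1.571, 2.919]
ft_force: [-1.5, 0.3, 1.8]
opening: 0.001
```

>>> move_arm([
  [0.5, 0, 0, 0, 0, 0, 0],
  [1, 0, 0, 0, 0, 0, 0],
  [1.4, 0, 0, 0, 0, 0, 0],
  [1.8, 0, 0, 0, 0, 0, 0],
  [2.2, 0, 0, 0, 0, 0, 0],
  [2.5, 0, 0, 0, 0, 0, 0],
  [2.5, 0, 0, 0, 0, 0, 0],
  [2.5, 0, 0, 0, 0, 0, 0],
  [2.5, 0, 0, 0, 0, 0, 0],
  [2.5, 0, 0, 0, 0, 0, 0],
])

```text
time: 17.4
ee_pos: [503.0, 37.2, 148.1]
eef_rot: [-0.057, 1.571, -2.776]
ft_force: [-2.1, 1.2, 4.7]
opening: -0.001
```

>>> move_arm([
  [0.3, 0, 0, 0, 0, 0, 0],
  [0.6, 0, 0, 0, 0, 0, 0],
  [0.9, 0, 0, 0, 0, 0, 0],
  [1.1, 0, 0, 0, 0, 0, 0],
  [1.1, 0, 0, 0, 0, 0, 0],
  [1.1, 0, 0, 0, 0, 0, 0],
  [1.1, 0, 0, 0, 0, 0, 0],
  [1.1, 0, 0, 0, 0, 0, 0],
  [1.1, 0, 0, 0, 0, 0, 0],
  [1.1, 0, 0, 0, 0, 0, 0],
])

```text
time: 18.4
ee_pos: [503.1, 37.2, 147.2]
eef_rot: [2.717, 1.571, -0.002]
ft_force: [-3.9, 0.1, 8.0]
opening: -0.004
```

>>> move_arm([
  [-10, 0, 0, 0, 0, 0, 0],
  [-35, 0, 0, 0, 0, 0, 0],
  [-70, 0, 0, 0, 0, 0, 0],
  [-105, 0, 0, 0, 0, 0, 0],
  [-140, 0, 10, 0, 0, 0, 0],
  [-165, 0, 25, 0, 0, 0, 0],
  [-180, 0, 40, 0, 0, 0, 0],
  [-180, 0, 40, 0, 0, 0, 0],
  [-180, 0, 40, 0, 0, 0, 0],
  [-180, 0, 40, 0, 0, 0, 0],
])

```text
time: 19.4
ee_pos: [466.8, 20.9, 326.4]
eef_rot: [-0.547, 1.57, 3.017]
ft_force: [0.4, 0.0, -0.8]
opening: -0.003
```

```bash
python3 -c "
from h import *
look('small',130.5,'w7')
D={n:imaging.get_image(n) for n in ('side','top')}
a=cv2.resize(D['top']['frame'][165:235,240:400,::-1],None,fx=5,fy=5,interpolation=cv2.INTER_CUBIC)
b=cv2.resize(D['side']['frame'][165:275,230:390,::-1],None,fx=5,fy=5,interpolation=cv2.INTER_CUBIC)
cv2.imwrite('pics/t7.png',a);cv2.imwrite('pics/s7.png',b)
print(np.round(observe()['ft_force'],2))"
```

```text
small [322.5 146.7] 0.8 [503.7  40.  130.5]
19.5 [466.7  21.  326.1] [-0.67  0.29 -0.71]
[[-1.400e-03  4.105e-01 -9.119e-01]
 [ 1.000e-04 -9.119e-01 -4.105e-01]
 [-1.000e+00 -6.000e-04  1.300e-03]]
[ 1.5   0.26 -1.05]
```

View pics/w7.png

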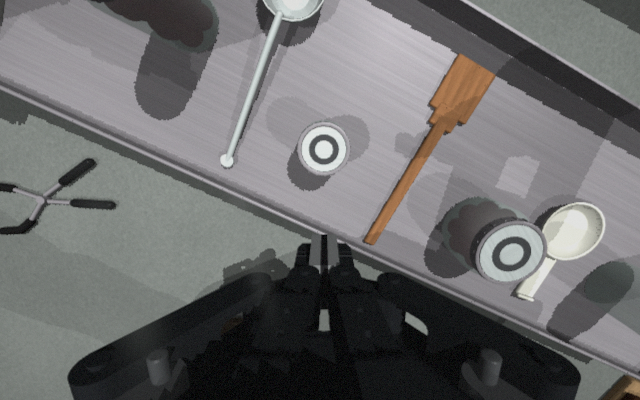

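View pics/s7.png

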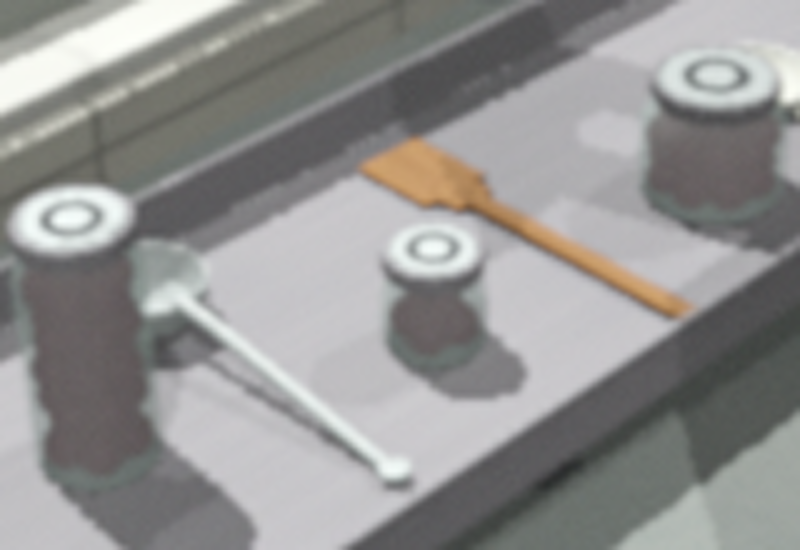

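View pics/t7.png

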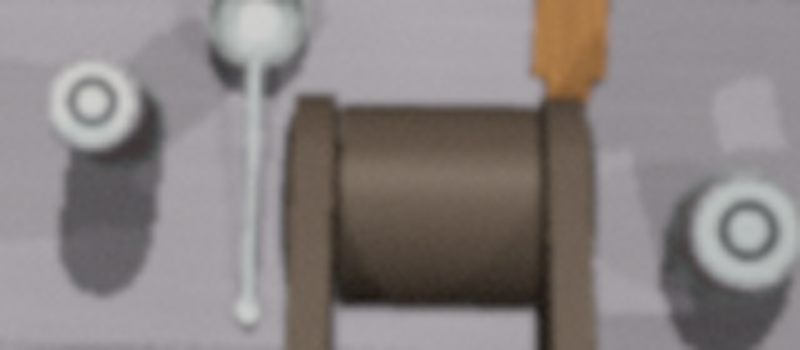

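All three domes show the same dark ring of a pressed dome (side crop (72,217), (433,246), (716,75)). The jars sit at the same pixels as before, and the arm is clear.

```bash
python3 -c "
from rig import sign_off
print(sign_off())"
```

```text
the job is handed in; nothing more can be done
None
```

I pressed all three domes down with the closed fingertips, in order: tall, squat, small. I handed the job in at about 19.6 s; the hand-in reported no verdict.

- **Pressing force:** Each press ended at about 8 N (limit 20 N). On the tall and squat jars the last millimetre followed the lid's spring rate of about 3.5 N/mm, so those domes were on their stops. The small jar rose the same way from 4.7 to 8.0 N. It also showed about 4 N sideways at full press, more than on the other two (under 2 N).
- **Final pictures:** The side view shows all three domes flush with their lids. The jars are upright and at the same pixels as at the start, within about 1 px. The spatula and ladle have not moved, and the spoon rest looks undisturbed. I did not re-check the glass jar or the bin, but the arm never went near either.
- **Arm:** It ended about 190 mm above the small jar's lid, touching nothing.
- **Disagreements:** The point network confused the jars in a few early side and top views (one "tall" report lay on the squat jar), so I measured those by eye. Dome positions from the different cameras agreed to within about 7 mm. I corrected the final alignment from the wrist camera.

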